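Slide the hand-gel bottle into its bay and shut the gate

TASK

Push the hand-gel pump bottle along the table, low on its body so that it stays upright, all the way into the white dispenser bay, and then push the bay's blue gate fully shut behind it. Only push with the fingers: do not take the bottle between them, lift it or tip it. Leave the other things on the table where they are, and finish clear of everything.

Things in the scene. Friction and masses are not known exactly. Their poses are not given: they have to be found in the camera images.
- gel_foot (a point): hand-gel pump bottle, white with a pump head: this point is on the axis of its body, on the underside (z points up the axis). The body is a plain round cylinder 55 mm in diameter up to 136 mm, 176 mm tall in all with the pump head, whose nozzle sticks out to 41 mm from the axis at 161 to 175 mm height, in any direction. About 0.28 kg; loose; pushed low (below about 20 mm) it slides, pushed high it tips.
- bay: dispenser bay, fixed: low white three-sided fence, blue floor sheet, open on its -x side, which faces the robot's right (world -y) within 15 degrees. Origin on the table, where the bottle's axis stands when fully home; +x points into the bay, z up. Inner faces: back at x = +29 mm, rails at y = +-35 mm; walls 8 mm thick, 30 mm high; rails end at x = -37 to -41 mm. No step on the table.
- gate_hinge (a point): axis of the bay's gate, upright, at the front end of the +y rail (bay frame x = -43, y = +43 mm); 30 mm above the table; hinge post 13 mm across, 34 mm high
- gate_tab (a point): the black upright round tab at the free end of the gate: on its axis, 30 mm above the table. Tab 12 mm across, reaching from 6 to 50 mm height, 86 mm from gate_hinge. The gate is a blue bar, 7 mm thick, from 10 to 26 mm height, between hinge and tab. Shut, the tab stands in front of the end of the -y rail (bay frame x = -43, y = -43 mm).
- gate (a joint): gate angle, rad: 0 fully open (the gate then points out of the bay, 30 degrees outward from its -x direction, away from the mouth); grows as it closes, counter-clockwise seen from above; 2.09 is shut against its stop, straight across the mouth. Stiff hinge: it stays where it is left and takes about 1 N at the tab. Shut, its inner face is at bay frame x = -39.5 mm, so it shuts only behind a bottle that is within 12 mm of home.
- vial_red: clear glass vial with a red-brown cap, standing, 23 mm across, 48 mm tall; a loose bystander; origin at the centre of its underside
- vial_brown: brown glass vial with a blue cap, standing, 23 mm across, 58 mm tall; a loose bystander; origin at the centre of its underside
- spray_bottle: tall clear spray bottle with a green head, 52 x 83 mm, 250 mm tall; a loose bystander; origin at the centre of its underside
- stamp: hand stamp with a round brown handle, 28 x 54 mm, 74 mm tall; a loose bystander; origin at the centre of its underside
- ink_pad: closed grey ink pad, 60 x 90 mm, 15 mm tall; a loose bystander; origin at the centre of its underside
- label_roll: white roll of blank labels lying flat, 106 x 67 mm, 30 mm tall; a loose bystander; origin at the centre of its underside
- marker: grey marker pen with a red cap, lying, 137 mm long, 18 mm thick; a loose bystander; origin at the centre of its underside
Not all that is in view belongs to the job. Of the things like the bay, leave any that is orange; of the rest the larger one is meant.

How it is judged:
On the way, in this order (a step that is already met when the one before it is completed fails the run):
1. the bottle stands upright inside the bay (x of gel_foot in the frame of bay between -0.013 and 0.006 m and y of gel_foot in the frame of bay between -0.011 and 0.011 m and angle between gel_foot's own z axis and vertical below 0.08 rad), for 0.2 s.
2. the gate is shut behind it (value of joint gate above 1.97 rad), for 0.2 s.
At the end, for the whole second after the job is handed in: The bottle stands upright (within 0.08 rad) and at rest on the table inside the bay, its axis no more than 13 mm short of home and within 11 mm of the bay's middle line, and the gate is shut behind it (joint over 1.97 of 2.09 rad) (all of step 1 and value of joint gate above 1.97 rad and height (world z) of gel_foot below 0.004 m and linear speed of gel_bottle below 0.02 m/s); the robot touches nothing.
It fails at once if the bottle is tipped by more than 15 degrees (angle between gel_foot's own z axis and vertical above 0.26 rad).
It fails at once if the bottle is lifted off the table (underside more than 12 mm up) (height (world z) of gel_foot above 0.012 m).
It fails at once if the bottle is taken between the fingers (the grasp point within 18 mm of its axis, seen from above, while the fingers load it) (horizontal distance between the grasp point and gel_foot below 0.018 m and contact force between the fingers and gel_bottle above 1 N).
It fails at once if another thing on the table is moved more than 20 mm (distance of any of vial_red, vial_brown, spray_bottle, stamp, ink_pad, label_roll, marker from where it was at the start of the episode above 0.02 m).
It also fails if it takes over 64 s, if anything falls off the work surface, if the arm or the gripper's body presses on something with over 40 N, if the wrist force passes 120 N, or if a joint passes its speed limit or range.

ROBOT

A 6-joint arm with a two-finger parallel gripper is mounted at the origin on the work surface; the furniture and walls round the work are solid. World frame = base frame: x ahead of the robot, y to its left, z up, the work surface at z = 0. Lengths are in m, angles in rad, forces in N, time in s.
With the tool pointing down it reaches from about 0.275 to 0.825 m from the base axis. Payload 5.2 kg.
Tool frame: the origin (TCP) lies midway between the tips of the shut fingers; the grasp point (between the pads) lies 19 mm behind it; z points along the fingers, y is the direction in which the jaws open and shut (so a half turn about z gives the same grasp; the last joint's range is limited). The gripper opens to 93 mm and grips with 3 to 60 N. Pads are 15 mm wide; open, the fingers measure 128 mm over their backs; the gripper's body (75 mm by 188 mm) begins 65 mm behind the grasp point.
Start: joints at [-1.494, 0.259, 1.535, -0, 1.348, -0.203], TCP at [0.152, -0.529, 0.219] pointing down, gripper open.
Joint ranges: [-3.14, 3.14], [-0.91, 2.08], [0.19, 2.58], [-1.22, 4.36], [0.22, 2.71], [-3.12, 3.12]. Speed limits (rad/s): [2.57, 2.57, 3.14, 3.14, 3.14, 3.14].

INTERFACE

Orientations are given as a unit quaternion [x, y, z, w].
In Python, from station import r, kinematics, eyes, workorder, status gives the robot as it stands. The module is installed in compiled form; this text tells all that it offers. Calls block until the motion is done:
- r.move_pose(position, orientation): joint-space move of the TCP to a pose.
- r.line_to(position, rotation=None, vel=0.15, max_force=None): straight line of the TCP; rotation=None keeps the orientation; vel is the mean speed in m/s. With max_force (N) it stops when the force on the tool has changed by that much, and returns True; else False.
- r.movej(angles): joint-space move.
- r.ungrasp() and r.grasp(f_grip=None): open the fingers fully, or close them until they stop; f_grip is the grip in N (None keeps the last).
- r.sleep(seconds).
- kinematics.ik(position, orientation): joint angles nearest the present ones, or None.
- eyes.capture(name): name is "scene" or "top" or "wrist"; returns a dict with "frame" (384x512x3 uint8, red, green, blue), "fx", "fy", "cx", "cy" (pixels), "dist_coeffs" ([k1, k2, p1, p2, k3] as OpenCV has them; the pictures are not rectified), "view" (4x4, takes a point from world to camera coordinates); the wrist camera has in their place "hand_eye" (4x4, takes a point from camera to tool coordinates, whose origin is the TCP and whose axes are the flange's). Camera axes: x right, y up, looking along -z (the intrinsics and any distortion apply to the point x, -y, -z); pixel columns grow to the right and rows downward; lengths in m; the calibration is good to about 2 mm. A picture is of the moment at which its call begins: read the wrist's pose just before it. There is no depth.
A pose or a line that the arm cannot do raises r.MotionError and nothing moves.
- workorder.finish_job(): hands the job in, once; it reports no verdict.
Readings, each from a call of its own:
- status.current_time_s(): time.
- status.current_joint_pos(): joint angles.
- status.current_joint_vel(): joint speeds.
- status.current_tau(): joint torques, N m.
- status.current_ee_pos(): TCP position.
- status.current_eef_rot(): TCP orientation.
- status.current_wrist_force(): force on the tool from outside, world axes, zero at the start.
- status.current_torque(): the same for the moment, N m.
- status.current_opening(): finger opening in m.
Only numpy, scipy, OpenCV 4.12 (cv2) and the standard library are available. Lean on these libraries where they do the work, as an engineer would, in place of code of your own. Each camera call takes 0.05 s, during which the arm holds its last target. There are 200 camera calls.

## Working session

There is one attempt and no reset: what is moved stays moved. The work goes in short steps, each a Python script; the robot and the scene stay as the last script left them, time stands still between calls to the robot, and variables do not carry over. Pictures are saved under pics/ and viewed, about 8 in all and at most 12, crops included, and the job is handed in when it is done.

```bash
mkdir -p pics
python3 - <<'E'
from station import r,kinematics,eyes,workorder,status
import cv2,numpy as np,pickle
d={}
for n in("scene","top","wrist"):
    d[n]=eyes.capture(n); c=d[n]
    cv2.imwrite(f"pics/{n}0.png",c["frame"][:,:,::-1])
    print(n,c["fx"],c["cx"],c["cy"],c["dist_coeffs"]); print(np.round(c.get("view",c.get("hand_eye")),3))
pickle.dump(d,open("c0.pkl","wb"))
print(status.current_time_s(),status.current_ee_pos(),status.current_eef_rot(),status.current_opening())
E
```

```text
scene 480.33983558187714 249.17312477486593 197.16491766771222 [-0.11406705  0.          0.          0.          0.        ]
[[ 0.814  0.581  0.014 -0.435]
 [-0.513  0.706  0.489  0.255]
 [ 0.274 -0.405  0.872 -1.571]
 [ 0.     0.     0.     1.   ]]
top 426.2910877946435 255.58742550017186 192.9052830205699 [0.0357602 0.        0.        0.        0.       ]
[[ 0.017 -1.     0.015 -0.022]
 [ 0.997  0.018  0.069 -0.514]
 [-0.069  0.014  0.998 -1.173]
 [ 0.     0.     0.     1.   ]]
wrist 297.92498376738814 259.25742799640165 192.17274774682772 [-0.02215698  0.          0.          0.          0.        ]
[[-0.001  0.958  0.286  0.078]
 [ 1.     0.001 -0.    -0.   ]
 [-0.     0.286 -0.958 -0.166]
 [ 0.     0.     0.     1.   ]]
0.15 [ 0.15186429 -0.52819536  0.21802856] [ 9.90232002e-01  1.39427808e-01  3.25533850e-05 -6.84146593e-04] 0.09298744787844597
```

View pics/top0.png

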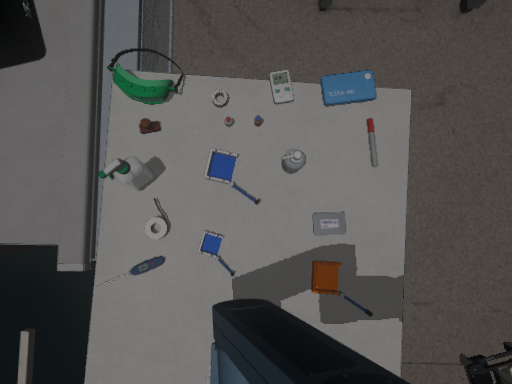

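View pics/scene0.png

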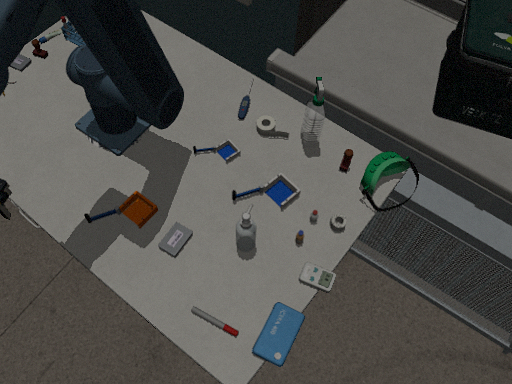

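Top view: the larger blue bay is at about (222,167), its gate hinge at (234,184) and its tab at (257,201). The bottle is at (293,160). The decoys are the small blue bay at (211,243) and the orange one. Next I measure from both views.

```bash
cat > h.py <<'E'
import numpy as np,cv2
def ray(c,uv,pose=None):
    K=np.array([[c["fx"],0,c["cx"]],[0,c["fy"],c["cy"]],[0,0,1]])
    p=cv2.undistortPoints(np.array(uv,float).reshape(-1,1,2),K,np.array(c["dist_coeffs"])).reshape(-1,2)
    d=np.c_[p[:,0],-p[:,1],-np.ones(len(p))]
    M=np.linalg.inv(c["view"]) if "view" in c else pose@c["hand_eye"]
    return M[:3,3],d@M[:3,:3].T
def cast(c,uv,z,pose=None):
    o,d=ray(c,uv,pose); return o+d*((z-o[2])/d[:,2])[:,None]
def proj(c,P,pose=None):
    V=c["view"] if "view" in c else np.linalg.inv(pose@c["hand_eye"])
    q=np.c_[P,np.ones(len(P))]@V.T; q=q[:,:3]*[1,-1,-1]
    K=np.array([[c["fx"],0,c["cx"]],[0,c["fy"],c["cy"]],[0,0,1]])
    return cv2.projectPoints(q,np.zeros(3),np.zeros(3),K,np.array(c["dist_coeffs"]))[0].reshape(-1,2)
def tri(c1,u1,c2,u2):
    (a,d),(b,e)=[(o,v[0]/np.linalg.norm(v[0])) for o,v in(ray(c1,[u1]),ray(c2,[u2]))]
    s=np.linalg.lstsq(np.c_[d,-e],b-a,rcond=None)[0]; p,q=a+s[0]*d,b+s[1]*e
    return (p+q)/2,np.linalg.norm(p-q)
E
python3 - <<'E'
import pickle,cv2,numpy as np
from h import *
d=pickle.load(open("c0.pkl","rb"))
for n in("top","scene"):
    f=d[n]["frame"]; h=cv2.cvtColor(f,cv2.COLOR_RGB2HSV)
    m=((abs(h[...,0].astype(int)-115)<12)&(h[...,1]>170)&(h[...,2]>90)).astype(np.uint8)
    for c in cv2.findContours(m,0,2)[0]:
        if cv2.contourArea(c)>60:
            R=cv2.minAreaRect(c); print(n,cv2.contourArea(c),np.round(R[0],1),np.round(R[1],1))
            W=cast(d[n],cv2.boxPoints(R),0); print(np.round(W[:,:2],3).tolist(),W.mean(0).round(4))
t=d["top"]["frame"][135:215,195:320,::-1]; s=d["scene"]["frame"][165:260,220:320,::-1]
a=cv2.resize(t,None,fx=4,fy=4,interpolation=2); b=cv2.resize(s,None,fx=3,fy=3,interpolation=2)
o=np.zeros((a.shape[0],a.shape[1]+300,3),np.uint8); o[:,:500]=a; o[:285,500:]=b
cv2.imwrite("pics/crop.png",o)
E
```

```text
top 203.5 [211.2 243.5] [15.4 15.2]
[[0.357, 0.136], [0.398, 0.124], [0.386, 0.083], [0.345, 0.094]] [0.3713 0.1091 0.    ]
top 423.0 [222.1 166.1] [21.5 21.9]
[[0.566, 0.12], [0.627, 0.108], [0.615, 0.048], [0.554, 0.06]] [0.5905 0.0836 0.    ]
scene 288.0 [279.5 192.5] [18.4 18.4]
[[0.555, 0.062], [0.561, 0.123], [0.618, 0.108], [0.611, 0.048]] [0.5865 0.0848 0.    ]
scene 99.0 [225.9 151.4] [ 8.9 13.9]
[[0.346, 0.094], [0.357, 0.139], [0.387, 0.125], [0.375, 0.081]] [0.3664 0.1096 0.    ]
```

View pics/crop.png

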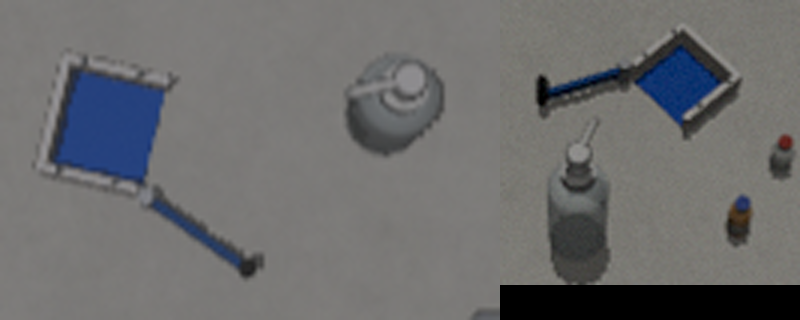

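Run:
```python
import pickle
from h import *
d=pickle.load(open("c0.pkl","rb")); T,S=d["top"],d["scene"]
t=lambda x,y:(195+x/4,135+y/4); s=lambda x,y:(220+(x-500)/3,165+y/3)
for n,a,b in(("pump",t(408,80),s(578,151)),("hinge",t(148,193),s(625,71)),("tab",t(247,266),s(543,79)),("back+y corner",t(40,168),s(684,28)),("back-y corner",t(68,54),s(739,76))):
    print(n,[np.round(v,4) for v in tri(T,a,S,b)])
print("vials",cast(T,[(229,121),(259,120)],.05).round(3).tolist())
from station import r,kinematics,status
from scipy.spatial.transform import Rotation as R
# tilted push pose feasibility
for th in(28,32):
  for yaw in (79,-101,19,-41,49):
    for sgn in(1,-1):
      w=np.radians(yaw);u=np.array([np.cos(w),np.sin(w),0]);a=np.radians(th)
      z=u*np.sin(a)-np.array([0,0,np.cos(a)]);x=sgn*(u*np.cos(a)+np.array([0,0,np.sin(a)]));y=np.cross(z,x)
      q=R.from_matrix(np.c_[x,y,z]).as_quat()
      for p in((.6,-.14,.01),(.59,.05,.01),(.5,.02,.012),(.58,.02,.2)):
        k=kinematics.ik(p,q); print(th,yaw,sgn,p,None if k is None else np.round(k,2))
```

```text
pump [array([ 0.5996, -0.1099,  0.1716]), np.float64(0.0017)]
hinge [array([0.5409, 0.0541, 0.0188]), np.float64(0.0013)]
tab [array([ 0.4903, -0.0149,  0.0481]), np.float64(0.0029)]
back+y corner [array([0.5584, 0.1311, 0.0157]), np.float64(0.0043)]
back-y corner [array([0.6369, 0.1119, 0.0255]), np.float64(0.0022)]
vials [[0.709, 0.064, 0.05], [0.713, -0.018, 0.05]]
28 79 1 (0.6, -0.14, 0.01) [-0.67  0.67  1.55  0.46  1.2  -0.71]
28 79 1 (0.59, 0.05, 0.01) [-0.41  0.57  1.75  0.57  1.01 -0.57]
28 79 1 (0.5, 0.02, 0.012) [-0.54  0.47  1.95  0.56  0.97 -0.73]
28 79 1 (0.58, 0.02, 0.2) [-0.46  0.34  1.58  0.48  1.39 -0.4 ]
28 79 -1 (0.6, -0.14, 0.01) [-0.67  0.67  1.55  0.46  1.2   2.43]
28 79 -1 (0.59, 0.05, 0.01) [-0.41  0.57  1.75  0.57  1.01  2.57]
28 79 -1 (0.5, 0.02, 0.012) [-0.54  0.47  1.95  0.56  0.97  2.41]
28 79 -1 (0.58, 0.02, 0.2) [-0.46  0.34  1.58  0.48  1.39  2.74]
28 -101 1 (0.6, -0.14, 0.01) [-0.13  0.66  1.58 -0.58  1.02 -2.74]
28 -101 1 (0.59, 0.05, 0.01) [ 0.17  0.69  1.51 -0.5   1.18 -2.53]
28 -101 1 (0.5, 0.02, 0.012) [ 0.14  0.57  1.76 -0.54  1.05 -2.48]
28 -10
[... 3739 characters left out ...]
0.26 -0.1 ]
32 -41 -1 (0.59, 0.05, 0.01) [ 0.15  0.49  1.99 -1.02  0.49  0.17]
32 -41 -1 (0.5, 0.02, 0.012) None
32 -41 -1 (0.58, 0.02, 0.2) [ 0.08  0.16  1.86 -0.56  0.8  -0.44]
32 49 1 (0.6, -0.14, 0.01) [-0.75  0.57  1.8   0.72  0.93 -0.53]
32 49 1 (0.59, 0.05, 0.01) [-0.44  0.48  2.    0.9   0.71 -0.45]
32 49 1 (0.5, 0.02, 0.012) [-0.61  0.39  2.19  0.92  0.73 -0.65]
32 49 1 (0.58, 0.02, 0.2) [-0.51  0.18  1.83  0.62  1.09 -0.08]
32 49 -1 (0.6, -0.14, 0.01) [-0.75  0.57  1.8   0.72  0.93  2.62]
32 49 -1 (0.59, 0.05, 0.01) [-0.44  0.48  2.    0.9   0.71  2.7 ]
32 49 -1 (0.5, 0.02, 0.012) [-0.61  0.39  2.19  0.92  0.73  2.49]
32 49 -1 (0.58, 0.02, 0.2) [-0.51  0.18  1.83  0.62  1.09  3.06]
```

```bash
cat >> h.py <<'E'
from scipy.spatial.transform import Rotation as R
def quat(yaw,th):  # tool leaning back by th while its tips lead along world heading yaw (deg); camera behind
    w,a=np.radians([yaw,th]);u=np.array([np.cos(w),np.sin(w),0]);k=np.array([0,0,1])
    z=u*np.sin(a)-k*np.cos(a);x=-(u*np.cos(a)+k*np.sin(a))
    return R.from_matrix(np.c_[x,np.cross(z,x),z]).as_quat()
def snap(name):
    from station import eyes,status
    T=np.eye(4);T[:3,3]=status.current_ee_pos();T[:3,:3]=R.from_quat(status.current_eef_rot()).as_matrix()
    c=eyes.capture("wrist"); cv2.imwrite(f"pics/{name}.png",c["frame"][:,:,::-1])
    import pickle; pickle.dump((c,T),open(name+".pkl","wb")); return c,T
E
python3 - <<'E'
from h import *
from station import *
r.grasp(10)
r.move_pose([.56,-.06,.32],quat(79,0))
r.sleep(.3); c,T=snap("w1"); print(status.current_time_s(),T.round(4),status.current_joint_pos().round(2),status.current_opening())
E
```

```text
4.675 [[-1.912e-01 -9.815e-01 -1.000e-04  5.600e-01]
 [-9.815e-01  1.912e-01  0.000e+00 -6.030e-02]
 [-0.000e+00  1.000e-04 -1.000e+00  3.199e-01]
 [ 0.000e+00  0.000e+00  0.000e+00  1.000e+00]] [-0.31  0.24  1.32  0.    1.58  3.03] 0.0003321651206326228
```

View pics/w1.png

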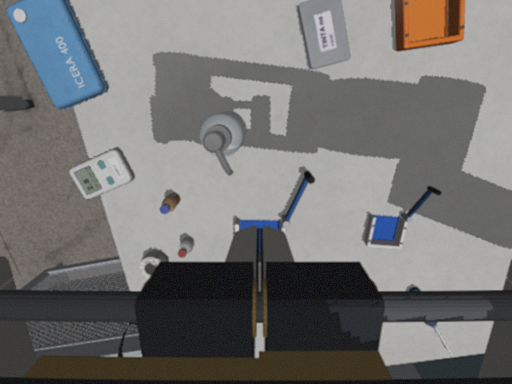

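The wrist view shows the bottle at (221,133), the tab at (309,176) and the bay hidden behind the fingers at (260,225). I'll shift along +y to uncover the bay.

Run:
```python
from h import *
from station import *
r.line_to([.60,.13,.32],vel=.25)
r.sleep(.2); c,T=snap("w2"); print(status.current_time_s())
I=c["frame"][:,:,::-1]; cv2.imwrite("pics/w2c.png",cv2.resize(I[30:230,120:370],None,fx=3,fy=3,interpolation=2))
```

```text
Traceback (most recent call last):
station.MotionError: the arm cannot follow that straight line within its joint ranges
```

Run:
```python
from h import *
from station import *
r.move_pose([.60,.13,.32],quat(110,0))
r.sleep(.2); c,T=snap("w2"); print(status.current_time_s(),status.current_joint_pos().round(2))
I=c["frame"][:,:,::-1]; cv2.imwrite("pics/w2c.png",cv2.resize(I[30:230,120:370],None,fx=3,fy=3,interpolation=2))
```

```text
5.725 [ 0.03  0.33  1.19 -0.    1.62  2.82]
```

View pics/w2c.png

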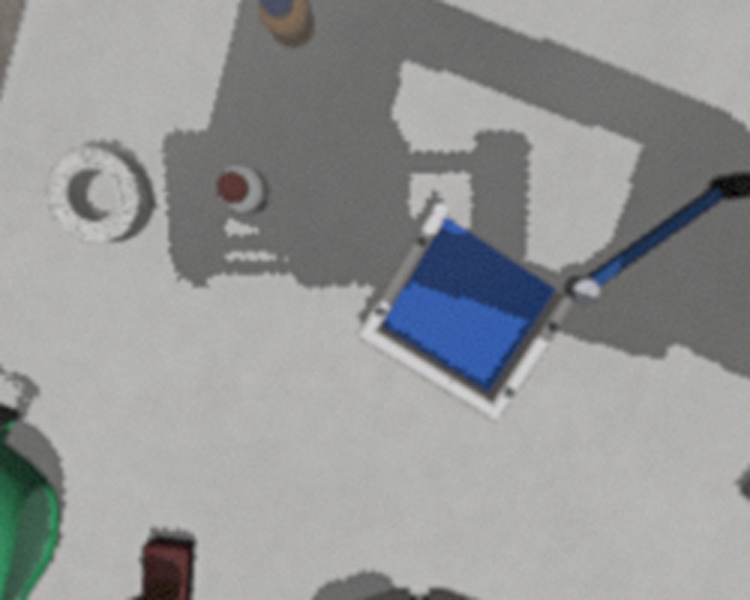

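Run:
```python
from h import *
import pickle
c,T=pickle.load(open("w2.pkl","rb")); w=lambda *p:[(120+x/3,30+y/3) for x,y in p]
W=np.r_[cast(c,w((362,337),(495,417)),.03,T),cast(c,w((585,287)),.034,T)][:,:2]
B=np.array([[.037,-.043],[.037,.043],[-.043,.043]])
print(W.round(4),"sides",np.linalg.norm(W[0]-W[1]),np.linalg.norm(W[1]-W[2]))
X,Y=W-W.mean(0),B-B.mean(0); H=Y.T@X; yaw=np.arctan2(H[0,1]-H[1,0],H[0,0]+H[1,1])
Rm=np.array([[np.cos(yaw),-np.sin(yaw)],[np.sin(yaw),np.cos(yaw)]]); o=W.mean(0)-Rm@B.mean(0)
print("yaw",np.degrees(yaw),"origin",o,"res",(W-(o+B@Rm.T)).round(4).tolist())
h=cv2.cvtColor(c["frame"],cv2.COLOR_RGB2HSV)
m=((abs(h[...,0].astype(int)-112)<14)&(h[...,1]>150)).astype(np.uint8); m[:,300:]=0
k=max(cv2.findContours(m,0,2)[0],key=cv2.contourArea); F=cast(c,cv2.boxPoints(cv2.minAreaRect(k)),0,T)[:,:2]
print("floor corners in bay",((F-o)@Rm*1e3).round(1).tolist())
t=cast(c,w((735,184)),.05,T)[:,:2]; print("tab bay",((t-o)@Rm*1e3).round(1), t)
c1,T1=pickle.load(open("w1.pkl","rb"))
P=cast(c1,[(213,140)],.174,T1); Q=cast(c1,[(222,132)],.13,T1); print("pump",P,"shoulder",Q,"tab w1",cast(c1,[(309,176)],.05,T1))
# dark-grey body outline in w1
for n,p in(("pump",P),("shoulder",Q)): print(n,"bay",((p[:,:2]-o)@Rm*1e3).round(1))
g=cv2.resize(c1["frame"][90:190,170:340,::-1],None,fx=4,fy=4,interpolation=2)
for X0,Y0 in(P[0,:2],Q[0,:2]):
  for z,col in((0,(0,0,255)),(.136,(0,255,0))):
    a=np.linspace(0,6.28,40); uv=proj(c1,np.c_[X0+.0275*np.cos(a),Y0+.0275*np.sin(a),a*0+z],T1)
    cv2.polylines(g,[np.int32((uv-[170,90])*4)],True,col,1)
cv2.imwrite("pics/w1c.png",g)
np.savez("bay.npz",o=o,R=Rm,yaw=yaw)
```

```text
[[0.6333 0.1157]
 [0.5549 0.1315]
 [0.5372 0.0543]] sides 0.08001712175528478 0.0791091930697413
yaw 78.77130398495123 origin [0.5871903  0.08756045] res [[-0.0033, 0.0002], [0.0027, -0.0008], [0.0006, 0.0006]]
floor corners in bay [[28.3, -34.5], [-34.9, -32.6], [-35.2, 33.6], [29.4, 33.8]]
tab bay [[-116.9   73. ]] [[ 0.4928261  -0.01290529]]
pump [[ 0.59762022 -0.11213597  0.174     ]] shoulder [[ 0.59263005 -0.11552233  0.13      ]] tab w1 [[ 0.49006235 -0.02192382  0.05      ]]
pump bay [[-193.8  -49.1]]
shoulder bay [[-198.1  -44.9]]
```

View pics/w1c.png

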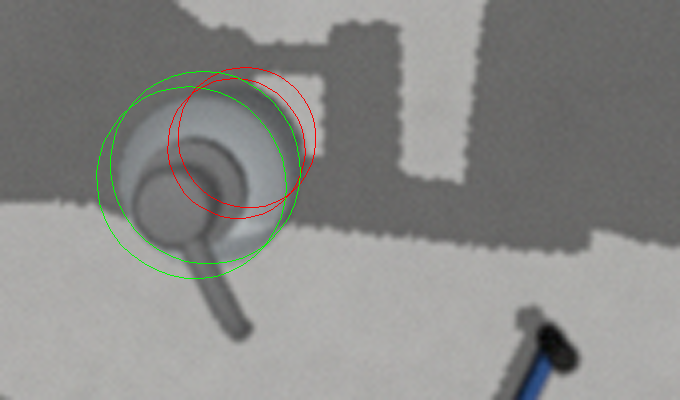

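Bay measurements agree: the sides come out at 80.0 and 79.1 mm against 80, the floor corners fall within about 2 mm of nominal, and the yaw is 78.8°. The bottle is at bay (-195,-48) mm. First I push it to a staging point in front of the mouth.

```bash
cat >> h.py <<'E'
b=np.load("bay.npz") ; O,RB,YAW=b["o"],b["R"],np.degrees(b["yaw"])
def bw(x,y,z): return [*(O+RB@[x,y]),z]       # bay -> world
def tb(p): return (np.asarray(p)[...,:2]-O)@RB  # world -> bay
D=.0341  # TCP to bottle axis when the tips touch it (28 deg lean)
E
python3 - <<'E'
from h import *
from station import *
s=tb([.5975,-.113]); g=np.array([-.08,0]); u=(g-s)/np.linalg.norm(g-s); a=YAW+np.degrees(np.arctan2(u[1],u[0])); print(s,a)
q=quat(a,28); f=lambda d,z:bw(*(s+u*d),z)
r.move_pose(f(-.085,.30),q); 
r.line_to(f(-.075,.009),vel=.2)
print(r.line_to(f(-.045,.009),vel=.1))
print(status.current_time_s(),status.current_joint_pos().round(2))
r.line_to(bw(*(g-u*D),.009),vel=.06)
print(status.current_wrist_force(),status.current_time_s())
r.line_to(bw(*(g-u*(D+.03)),.009),vel=.15)
for n in("top","scene"): 
    import pickle; c=eyes.capture(n); pickle.dump(c,open(n+"2.pkl","wb")); cv2.imwrite(f"pics/{n}2.png",c["frame"][:,:,::-1])
T=cv2.imread("pics/top2.png")[130:220,190:320]; S=cv2.imread("pics/scene2.png")[150:260,215:325]
o=np.zeros((360,790,3),np.uint8); o[:,:520][:360]=cv2.resize(T,None,fx=4,fy=4,interpolation=2); S=cv2.resize(S,(270,270),interpolation=2); o[:270,520:]=S
cv2.imwrite("pics/c2.png",o)
E
```

```text
[-0.19471371 -0.04916661] 101.97140864624629
False
9.05 [-0.62  0.78  1.32  0.33  1.42  2.2 ]
[ 0.36434021 -0.80234012 -0.27176401] 11.4583
```

View pics/c2.png

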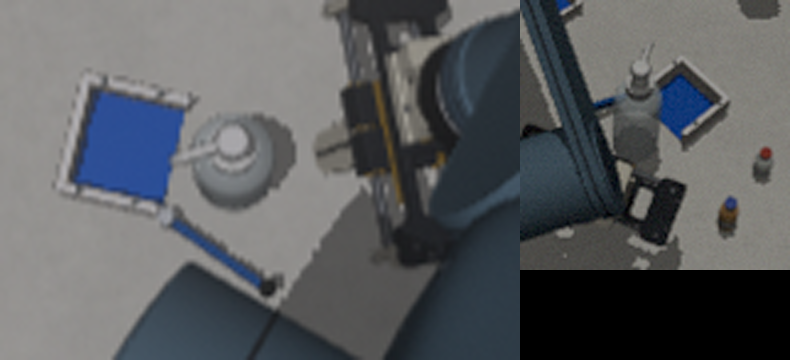

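The bottle is upright at the mouth, with its pump at top px (248,164.5) and scene px (264,179).

Run:
```python
from h import *
import pickle
T=pickle.load(open("top2.pkl","rb"));S=pickle.load(open("scene2.pkl","rb"))
p,e=tri(T,(248.2,164.5),S,(264.3,178.9)); print(p,e,tb(p)*1e3, tb(cast(T,[(248.2,164.5)],.174))*1e3)
# body outline in the top view: centre of the body's disc about (233,160) px of crop
print(tb(cast(T,[(190+233/4,130+160/4)],.07))*1e3)
```

```text
[0.57428313 0.00898954 0.16629547] 0.0009235081068452024 [-79.58023985  -2.63966836] [[-80.18319983  -1.3299536 ]]
[[-80.23379233  -0.63055106]]
```

Run:
```python
from h import *
from station import *
q=quat(YAW,28); y=-.0015
r.line_to(bw(-.08-.07,y,.009),q,vel=.1)
r.line_to(bw(-.08-D-.006,y,.009),vel=.1)
print(r.line_to(bw(-.002-D,y,.009),vel=.05,max_force=10))
print(status.current_wrist_force(),tb(status.current_ee_pos())*1e3,status.current_time_s())
r.line_to(bw(-.002-D-.06,y,.009),vel=.15)
r.line_to(bw(-.002-D-.09,y,.22),vel=.25)
import pickle
for n in("top","scene"): 
    c=eyes.capture(n); pickle.dump(c,open(n+"3.pkl","wb")); cv2.imwrite(f"pics/{n}3.png",c["frame"][:,:,::-1])
T=cv2.imread("pics/top3.png")[130:220,190:320]; S=cv2.imread("pics/scene3.png")[150:260,215:325]
o=np.zeros((360,790,3),np.uint8); o[:,:520][:360]=cv2.resize(T,None,fx=4,fy=4,interpolation=2); S=cv2.resize(S,(270,270),interpolation=2); o[:270,520:]=S
cv2.imwrite("pics/c3.png",o)
```

```text
False
[-0.24434667 -0.23130542 -0.64560531] [-36.205616    -1.47998489] 14.75
```

View pics/c3.png

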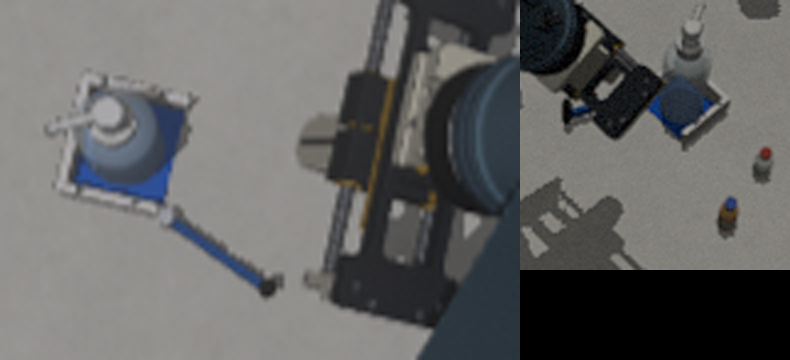

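Run:
```python
from h import *
from station import *
import pickle,sys
T=pickle.load(open("top3.pkl","rb"));S=pickle.load(open("scene3.pkl","rb"))
p,e=tri(T,(217,158),S,(285.1,161.4)); print(p,e,tb(p)*1e3)
if not -.011<tb(p)[0]<.006: sys.exit("not home")
def tcp(deg,z,back=0,rho=.055):
    a=np.radians(deg);e=np.array([np.cos(a),np.sin(a)]);t=np.array([-e[1],e[0]])
    c=.0035+.008*abs(t[0])+.0175*abs(t[1])+back
    return bw(*(np.array([-.043,.043])+rho*e-c*t),z)
r.line_to(tcp(150,.2,.03),vel=.25); r.line_to(tcp(150,.013,.03),vel=.2)
print(status.current_time_s())
for d in range(150,271,10):
    if r.line_to(tcp(d,.013),vel=.08,max_force=15): print("force at",d,status.current_wrist_force()); break
print(status.current_wrist_force(),tb(status.current_ee_pos())*1e3,status.current_time_s())
if d==270:
    print(r.line_to(tcp(270,.013,-.006),vel=.03,max_force=8),status.current_wrist_force(),tb(status.current_ee_pos())*1e3)
    x=tb(status.current_ee_pos())
    r.line_to(bw(x[0]-.05,x[1],.013),vel=.15); r.line_to(bw(x[0]-.09,x[1],.25),vel=.25); print(status.current_time_s())
for n in("top","scene"): 
    c=eyes.capture(n); pickle.dump(c,open(n+"4.pkl","wb")); cv2.imwrite(f"pics/{n}4.png",c["frame"][:,:,::-1])
T=cv2.imread("pics/top4.png")[130:220,190:320]; S=cv2.imread("pics/scene4.png")[150:260,215:325]
o=np.zeros((360,790,3),np.uint8); o[:,:520][:360]=cv2.resize(T,None,fx=4,fy=4,interpolation=2); S=cv2.resize(S,(270,270),interpolation=2); o[:270,520:]=S
cv2.imwrite("pics/c4.png",o)
```

```text
[0.58879733 0.08592665 0.16905252] 0.0019004891945732542 [-1.28959676 -1.89440438]
18.1667
force at 170 [1.60103644 3.00404703 3.26291435]
[1.60103644 3.00404703 3.26291435] [-89.94429341  75.49167678] 19.1833
```

View pics/c4.png

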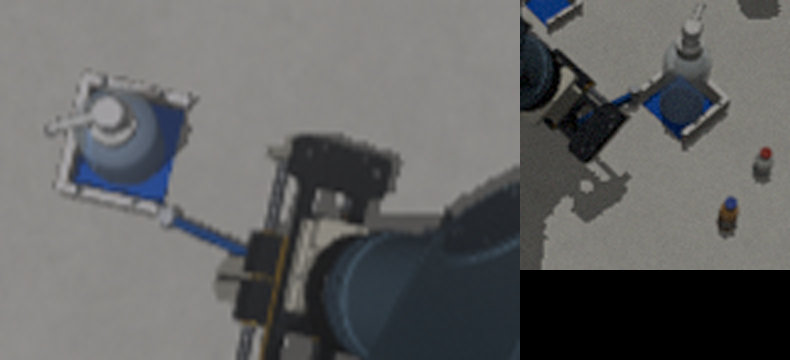

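The bottle is home at bay (-1,-2) mm. The gate has moved partly (to about 165°), but the leaning finger ran against the tab, so I'll push nearer the hinge.

```bash
cat > g.py <<'E'
from h import *
from station import *
import pickle
def tcp(deg,z,back=0,rho=.042):
    a=np.radians(deg);e=np.array([np.cos(a),np.sin(a)]);t=np.array([-e[1],e[0]])
    c=.0035+.008*abs(t[0])+.0175*abs(t[1])+back
    return bw(*(np.array([-.043,.043])+rho*e-c*t),z)
x=tb(status.current_ee_pos())
r.line_to(bw(x[0],x[1]+.012,.013),vel=.1)
r.line_to(tcp(155,.013,.01),vel=.1)
print(status.current_wrist_force())
for d in range(160,271,10):
    hit=r.line_to(tcp(d,.013),vel=.08,max_force=15); print(d,hit,status.current_wrist_force().round(1))
    if hit: break
print(tb(status.current_ee_pos())*1e3,status.current_time_s())
if d==270:
    print(r.line_to(tcp(270,.013,-.006),vel=.03,max_force=8),status.current_wrist_force(),tb(status.current_ee_pos())*1e3)
    x=tb(status.current_ee_pos())
    r.line_to(bw(x[0]-.05,x[1],.013),vel=.15); r.line_to(bw(x[0]-.09,x[1],.25),vel=.25); print(status.current_time_s())
for n in("top","scene"): 
    c=eyes.capture(n); pickle.dump(c,open(n+"5.pkl","wb")); cv2.imwrite(f"pics/{n}5.png",c["frame"][:,:,::-1])
T=cv2.imread("pics/top5.png")[130:220,190:320]; S=cv2.imread("pics/scene5.png")[150:260,215:325]
o=np.zeros((360,790,3),np.uint8); o[:,:520][:360]=cv2.resize(T,None,fx=4,fy=4,interpolation=2); S=cv2.resize(S,(270,270),interpolation=2); o[:270,520:]=S
cv2.imwrite("pics/c5.png",o)
E
python3 g.py
```

```text
[ 0.40197853  0.27733179 -0.47321417]
160 False [-0.3  0.   1. ]
170 False [-0.4 -0.8  0.4]
180 False [ 0.8 -0.2  0.1]
190 False [ 0.  -0.4 -0. ]
200 False [-0.2  0.3 -0.3]
210 False [ 0.  -0.6 -0.2]
220 False [-0.4  0.5 -0. ]
230 False [ 0.2 -0.  -0.4]
240 False [ 0.3  0.8 -0.2]
250 False [-1.  -0.   0.5]
260 False [ 0.4 -0.5  0.3]
270 False [ 0.   0.9 -0.6]
[-53.85321214   0.90602776] 23.1583
True [-1.64949071 -4.12787842  1.58995267] [-52.25786512   0.49438008]
24.9667
```

View pics/c5.png

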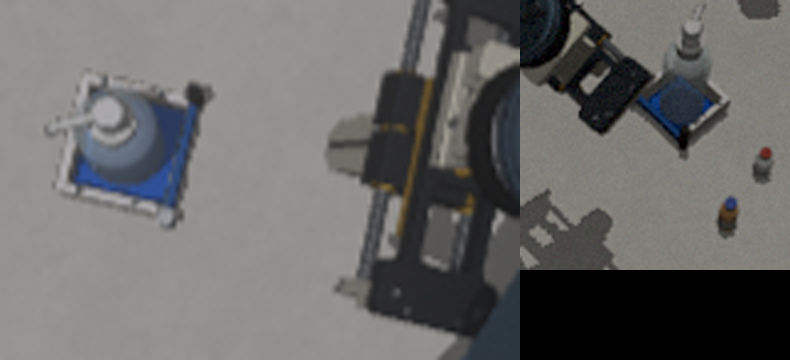

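Run:
```python
from h import *
import pickle
from station import *
T=pickle.load(open("top5.pkl","rb"));S=pickle.load(open("scene5.pkl","rb"))
t=tb(cast(T,[(240,153.75)],.05))[0];h=tb(cast(T,[(233,183.25)],.034))[0]
p,e=tri(T,(217,158),S,(285.1,161.4))
v=t-h; print("tab",t*1e3,"hinge",h*1e3,"angle",np.degrees(np.arctan2(v[1],v[0]))%360,"len",np.linalg.norm(v),"bottle",tb(p)*1e3)
T0=pickle.load(open("c0.pkl","rb"))["top"]["frame"];d=cv2.absdiff(T0,T["frame"]).max(2)
for n,(u,w) in dict(red=(229,121),brown=(259,120),spray=(125,172),stamp=(149,126),roll=(157,225),pad=(329,223),marker=(372,142)).items(): print(n,(d[w-12:w+12,u-14:u+14]>45).sum())
print(status.current_ee_pos(),status.current_wrist_force(),workorder.finish_job())
```

```text
tab [-48.1409706  -41.85565543] hinge [-45.9635689   39.95787885] angle 268.47547858864255 len 0.08184250404655233 bottle [-1.28959676 -1.89440438]
red 0
brown 0
spray 0
stamp 0
roll 0
pad 636
marker 610
the job is handed in; nothing more can be done
[ 0.55828293 -0.05109221  0.24841843] [-0.19962058  0.01682261  0.02438288] None
```

Run:
```python
import pickle,cv2
S=pickle.load(open("scene5.pkl","rb"))["frame"];S0=pickle.load(open("c0.pkl","rb"))["scene"]["frame"]
d=cv2.absdiff(S,S0).max(2)
print("pad",(d[225:255,160:192]>45).sum(),"marker",(d[305:338,190:240]>45).sum())
```

```text
pad 379 marker 324
```

View pics/scene5.png

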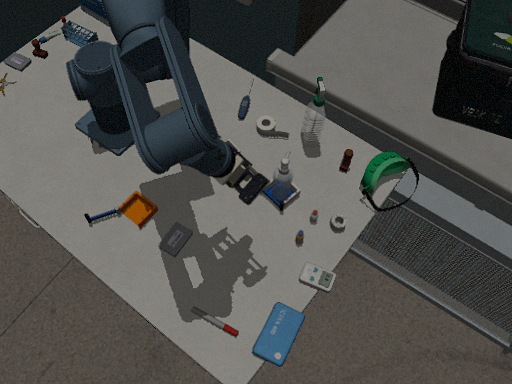

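I pushed the bottle low on its body to a staging point at the bay mouth, then straight into the bay. After that I pushed the blue gate shut behind it, lifted the arm clear and handed the job in at about 25 s of the 64 s allowed.

**Last checks before handing in:**
- **Bottle:** it stands at bay (-1.3, -1.9) mm, upright in both camera views. I triangulated this before shutting the gate. The final check reused those same pixel points, so it is not a fresh measurement, but the last picture shows the bottle in the same place.
- **Gate:** it measures 268.5° in the bay frame, where 270° is fully shut. That is about 2.07 of 2.09 rad. It also pressed against its stop at the end.
- **Robot:** the tool is at z = 0.25 m and the wrist force is near zero.
- **Other things:** the top view shows no change at the vials, spray bottle, stamp and label roll. The difference check flagged the ink pad (379 changed pixels) and the marker (324). In the final scene picture, viewed after handing in, both are at their original positions under the arm's shadow. I judged those two by eye only.

**One problem on the way:** on the first gate push, the 15 N force stop tripped at 170°, probably because the leaning finger wedged against the tab. I backed off and pushed nearer the hinge, which swung the gate shut without another stop on the way.

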